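# Turn the open cup under the dosing spout and press the button

### The arm

A 6-joint arm with a two-finger parallel gripper is mounted at the origin on the work surface. World frame = base frame: x ahead of the robot, y to its left, z up, the work surface at z = 0. Lengths are in m, angles in rad, forces in N, time in s.
With the tool pointing down it reaches from about 0.225 to 0.875 m from the base axis. Payload 3.4 kg.
Tool frame: the origin (TCP) lies between the finger pads; the fingertips stand 11 mm ahead of it and the grasp point (between the pads) lies 8 mm behind it (tips_ahead is the distance from the TCP to the fingertips, in m); z points along the fingers, x is the direction in which the jaws open and shut, and the axes are right-handed (so a half turn about z gives the same grasp; the last joint's range is limited). The gripper opens to 85 mm and grips with 20 to 120 N. Pads are 22 mm wide; open, the fingers measure 114 mm over their backs; the gripper's body (76 mm by 85 mm) begins 54 mm behind the grasp point. The pads swing forward as they close: fully open they stand 13 mm farther back than shut.
Start: joints at [1.063, 0.276, 1.505, -0, 1.361, -0.121], TCP at [0.217, 0.533, 0.217] pointing down, gripper open.
Joint ranges: [-2.89, 2.89], [-0.75, 2.08], [0.22, 2.7], [-1.18, 4.32], [0.11, 2.71], [-2.7, 2.7]. Speed limits (rad/s): [2.57, 2.57, 3.14, 3.14, 3.14, 3.14].

### API

Orientations are given as a unit quaternion [w, x, y, z].
In Python, from rig import get_state, get_image, sign_off, masks_of, tips_ahead gives the robot as it stands.
- The arm moves only by the tool play_rows, never from a script. Its argument "series" is a list of rows, each an object of numbers: "fingers": the closure, from -1 (fully open) to 1 (shut); "dx", "dy", "dz": the shift along the world's x, y, z in mm; "turn": the turn about the world's z in rad. A call has 1 to 20 rows; each row shifts and turns the pose as measured when the row begins; what a row does not reach is not made up. A row lasts 1/12 s, in which the tool goes at most 41.7 mm and 7.16 degrees, less where a joint would pass 70% of its speed; a pose out of reach is approached as far as the arm can. A call with a gripper value outside its range is refused whole. The fingers move at their own pace and stop on an object; "squeeze" is the grip in N (left out, the last holds). Time passes only in rows, so rows that do not move let the fingers close. It gives the time, the measured TCP pose, the force and the opening at its end, in the units of the state.
- get_state(): the state, without advancing time (a new reading comes with each control period).
- get_image(name): name is "scene" or "top"; returns a dict with "pixels" (384x512x3 uint8, red, green, blue), "vfov" (degrees; the focal length in pixels is half the picture's height over the tangent of half this angle, whatever the lens; pixels are square), "cx", "cy" (the principal point, pixels), "rvec" (rotation vector, rad) and "tvec" (3), from world to camera coordinates, as OpenCV has them. Camera axes: x right, y down, z forward; pixel columns grow to the right and rows downward; lengths in m; the calibration is good to about 2 mm. A picture is of the moment at which its call begins. There is no depth.
- sign_off(): hands the job in, once; it reports no verdict.
Trained networks look in a picture, given as the dict that the camera call returned (one of the last four; its "shot" number tells which), for a name from the list of things; names that differ only in an ending like _2 or _b are one class to them, and where a whole thing is asked for, a point or a joint stands for the part that bears it (a point fixed in the world has none). Each returns a list of dicts, best first, with "p" (0 to 1); they miss things now and then, are a little off and sometimes report something else, mostly with a low value. They report only what shows in the picture. A call takes as long as a camera call. They do not tell look-alikes from the thing itself.
- masks_of(picture, label): "region" (384x512 bool, what is visible of it) and "xy" ([column, row] in pixels, amid what is visible of it).
The state is a dict: "clock": time; "qpos": joint angles; "qd": joint speeds; "effort": joint torques, N m; "position": TCP position; "ee_rot": TCP orientation; "contact_force": force on the tool from outside, world axes, zero at the start; "moment": the same for the moment, N m; "width": finger opening in m.
Only numpy, scipy, OpenCV 4.12 (cv2) and the standard library are available. Lean on these libraries where they do the work, as an engineer would, in place of code of your own. Each camera call takes 0.05 s, during which the arm holds its last target. There are 200 camera calls.

### The job

Three of the dessert cups on the four-armed wheel are closed with lids and one is still open and empty. With a finger, push on the wheel's spokes (either way round, in as many pushes as you like; not on the cups) until the open cup stands still, centred under the spout, and only then press the button on the control box fully down and let it come up. Do not lift or grasp anything, and leave the spare cup, the lid stack and the spatula where they are.

Things in the scene. Friction and masses are not known exactly. Their poses are not given: they have to be found in the camera images.
- wheel: Aluminium wheel that turns both ways without limit about a vertical axis, with light friction (about 0.15 N m), staying where it is left. Origin on its axis at table height. Four bar spokes along its own +x, +y, -x, -y: 14 mm wide, underside 38 mm and top 64 mm above the table, bare from 24 to 101 mm from the axis; each ends in a cup pocket.
- wheel_hub (a point): Top of the wheel's hub (24 mm radius, 70 mm above the table, pivot pin to 78 mm). Pockets: centres 140 mm from the axis, 39 mm outer radius, rim 48 mm above the table; cups stand loosely in them. Below: a fixed round foot, 45 mm radius, 12 mm high, and from it to the pump a strip 60 mm wide, 10 mm high; else it is open down to the table between the spokes.
- spout (a point): Lower end of the pump's fixed, downward steel spout (nozzle 18 mm in diameter), 110 mm above the table and 140 mm from the wheel's axis. Its 14 mm tube tops out at 157 mm and runs outward to the pump housing.
- pump_top (a point): Centre of the top of the fixed steel pump housing: 190 mm high, 110 mm wide, 90 mm deep. It stands beyond the spout as seen from the wheel's axis, its front face 215 mm and its back face 305 mm from that axis.
- open_cup_mid (a point): Centre, half-way up, of the open empty white plastic cup: 44 mm high, 60 mm across the foot, 72 mm across the mouth, loose in one of the wheel's pockets; its rim is 79 mm above the table.
- closed_cup1_mid (a point): A point on the axis, 22 mm above the underside, of a white plastic cup with a lid on, loose in one of the wheel's pockets: 53 mm high, 60 mm across the foot, 78 mm across the lid; its top is 88 mm above the table.
- closed_cup2_mid (a point): A point on the axis, 22 mm above the underside, of a white plastic cup with a lid on, loose in one of the wheel's pockets: 53 mm high, 60 mm across the foot, 78 mm across the lid; its top is 88 mm above the table.
- closed_cup3_mid (a point): A point on the axis, 22 mm above the underside, of a white plastic cup with a lid on, loose in one of the wheel's pockets: 53 mm high, 60 mm across the foot, 78 mm across the lid; its top is 88 mm above the table.
- dose (a joint): The dosing button's travel (m): 0 up, 0.006 fully down; springs back; about 5 N holds it fully down.
- dose_top (a point): Centre of the top of the round black dosing button (32 mm in diameter), which faces up on a grey control box, 90 mm square and 35 mm high, fixed to the table.
- spare_cup: Bystander: a closed white cup like those on the wheel (53 mm high, 78 mm across), standing loose on the table. Origin at the centre of its underside.
- lid_stack: Bystander: a loose stack of five white lids, 78 mm across and 30 mm high. Origin at the centre of its underside.
- spatula: Bystander: a spatula 240 mm long lying loose on the table to the right of the control box. Origin near its middle, on its underside; it lies along its own x axis.
Not all that is in view belongs to the job. Leave any orange look-alike of the part that bears closed_cup3_mid alone.

How it is judged:
On the way, in this order (a step that is already met when the one before it is completed fails the run):
1. the open cup stands still under the spout (horizontal distance between open_cup_mid and spout below 0.01 m and angular speed of wheel below 0.05 rad/s), for 0.2 s.
2. the dosing button is pressed fully down (value of joint dose above 0.0045 m), for 0.05 s.
At the end, for the whole second after the job is handed in: The open cup stands upright in its pocket, at rest, its centre within 10 mm (horizontally) of the spout's axis; all four cups are seated in the wheel; the button has been pressed at least 4.5 mm down after that and has come back up (all of step 1 and value of joint dose below 0.002 m and angle between open_cup_mid's own z axis and vertical below 0.15 rad and height (world z) of open_cup_mid between 0.047 and 0.067 m and height (world z) of closed_cup1_mid between 0.047 and 0.067 m and height (world z) of closed_cup2_mid between 0.047 and 0.067 m and height (world z) of closed_cup3_mid between 0.047 and 0.067 m); the robot touches nothing.
It fails at once if the button is pressed while the open cup is not under the spout (more than 10 mm off) (horizontal distance between open_cup_mid and spout above 0.01 m and value of joint dose above 0.003 m).
It fails at once if a cup is lifted out of its pocket (by more than 12 mm) or falls out (height (world z) of any of open_cup_mid, closed_cup1_mid, closed_cup2_mid, closed_cup3_mid above 0.069 m or height (world z) of any of open_cup_mid, closed_cup1_mid, closed_cup2_mid, closed_cup3_mid below 0.045 m).
It fails at once if the fingers push on a cup on the wheel (more than 3 N) (contact force between the fingers and open_cup above 3 N or contact force between the fingers and closed_cup1 above 3 N or contact force between the fingers and closed_cup2 above 3 N or contact force between the fingers and closed_cup3 above 3 N).
It fails at once if a bystander (spare cup, lid stack, spatula) is moved more than 20 mm (distance of any of spare_cup, lid_stack, spatula from where it was at the start of the episode above 0.02 m).
It also fails if it takes over 64 s, if anything falls off the work surface, if the arm or the gripper's body presses on something with over 40 N, if the wrist force passes 120 N, or if a joint passes its speed limit or range.

## Working session

There is one attempt and no reset: what is moved stays moved. The work goes in short steps, Python scripts to look and compute and a tool call to move; the robot and the scene stay as the last step left them, time stands still between calls to the robot, and variables do not carry over. Pictures are saved under pics/ and viewed, about 8 in all and at most 12, crops included, and the job is handed in when it is done.

Besides the shell and the picture viewer there is one more tool, called after "Emit:" by a JSON object that holds its "name" and its "arguments". play_rows: Moves the arm, as the interface text tells. Its arguments: {"type":"object","properties":{"series":{"type":"array"},"squeeze":{"type":"number"}},"required":["series"]}

```bash
mkdir -p pics
cat > h.py <<'E'
import numpy as np,cv2
from rig import *
def cam(im):
    f=im["pixels"].shape[0]/2/np.tan(np.radians(im["vfov"])/2)
    K=np.array([[f,0,im["cx"]],[0,f,im["cy"]],[0,0,1.]]);R=cv2.Rodrigues(np.array(im["rvec"],float))[0]
    return K,R,np.array(im["tvec"],float).ravel()
def back(im,uv,z):
    K,R,t=cam(im);d=R.T@np.linalg.inv(K)@np.array([uv[0],uv[1],1.]);c=-R.T@t
    return (c+d*(z-c[2])/d[2])
def proj(im,p):
    K,R,t=cam(im);q=K@(R@np.array(p,float)+t);return q[:2]/q[2]
def save(im,n,crop=None,s=1):
    a=im["pixels"][:,:,::-1]
    if crop: a=a[crop[1]:crop[3],crop[0]:crop[2]]
    cv2.imwrite("pics/"+n,cv2.resize(a,None,fx=s,fy=s,interpolation=cv2.INTER_CUBIC))
E
python3 - <<'E'
from h import *
print(get_state(),tips_ahead)
Z=dict(wheel_hub=.07,open_cup_mid=.057,closed_cup1_mid=.066,dose_top=.04,pump_top=.19,spare_cup=.03,lid_stack=.03,spatula=.005,spout=.11)
ims=[get_image(n) for n in("top","scene")]
for n,im in zip(("top","scene"),ims):
    save(im,n+"0.png");K,R,t=cam(im);print(n,-R.T@t,K[0,0],{k:im[k] for k in im if k!="pixels"})
    for k,z in Z.items():
        for m in masks_of(im,k)[:5]: print(k,round(m["p"],2),np.round(m["xy"]),m["region"].sum(),np.round(back(im,m["xy"],z),3))
a=np.hstack([i["pixels"][:,:,::-1] for i in ims]);cv2.imwrite("pics/both.png",cv2.resize(a,(800,300)))
E
```

```text
{'clock': 0.0, 'qpos': array([ 1.06297915e+00,  2.76615772e-01,  1.50615796e+00, -3.24866494e-05,
        1.36066687e+00, -1.21008845e-01]), 'qd': array([-0.00071881, -0.00166102,  0.00049368,  0.00084353,  0.00067141,
        0.00019   ]), 'effort': array([-1.56530132e-03, -4.16769683e+01, -2.45809060e+01, -1.93037686e-04,
        1.07195653e-02, -9.35552649e-07]), 'position': array([0.21665866, 0.53202025, 0.21591798]), 'ee_rot': array([ 4.33421761e-04,  8.29827392e-01,  5.58019396e-01, -8.16169443e-04]), 'contact_force': array([ 0.79193634, -0.40486884,  0.17410663]), 'moment': array([-0.0599214 , -0.00404758, -0.0598956 ]), 'width': 0.0850948233495785} 0.011
top [0.41401111 0.00653933 1.32798411] 351.7717683813662 {'vfov': 57.252169123370564, 'cx': 258.89765213101174, 'cy': 187.2137871735353, 'rvec': array([ 2.11352305, -2.13752556,  0.18975841]), 'tvec': array([0.0159654 , 0.6458628 , 1.23190751]), 'shot': 1}
wheel_hub 0.96 [269. 213.] 515 [ 0.55  -0.026  0.07 ]
wheel_hub 0.62 [308. 215.] 374 [ 0.54  -0.167  0.07 ]
wheel_hub 0.49 [363. 240.] 57 [ 0.452 -0.358  0.07 ]
open_cup_mi
[... 657 characters left out ...]
'tvec': array([ 0.50532937, -0.18017516,  1.65732194]), 'shot': 2}
wheel_hub 0.77 [270. 195.] 1088 [ 0.545 -0.012  0.07 ]
wheel_hub 0.52 [230. 210.] 502 [ 0.679 -0.034  0.07 ]
open_cup_mid 0.76 [293. 227.] 476 [0.545 0.115 0.057]
open_cup_mid 0.43 [392. 324.] 723 [0.501 0.501 0.057]
closed_cup1_mid 0.89 [308. 173.] 451 [ 0.39  -0.02   0.066]
dose_top 0.51 [295. 228.] 456 [0.537 0.115 0.04 ]
dose_top 0.46 [236. 124.] 46 [ 0.457 -0.36   0.04 ]
pump_top 0.7 [266. 256.] 2943 [0.71  0.209 0.19 ]
spare_cup 0.98 [390. 325.] 703 [0.495 0.499 0.03 ]
lid_stack 0.64 [190. 158.] 422 [ 0.672 -0.315  0.03 ]
spatula 0.67 [177. 119.] 471 [ 0.616 -0.532  0.005]
spout 0.61 [263. 258.] 2930 [0.695 0.175 0.11 ]
```

View pics/top0.png

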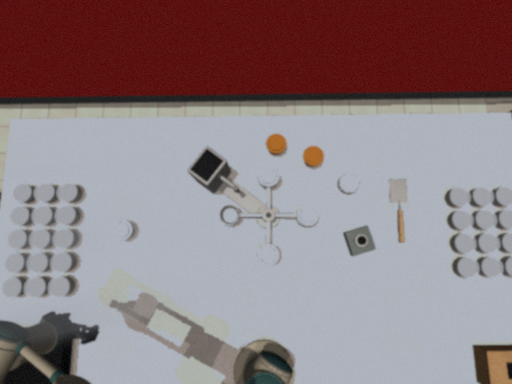

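View pics/scene0.png

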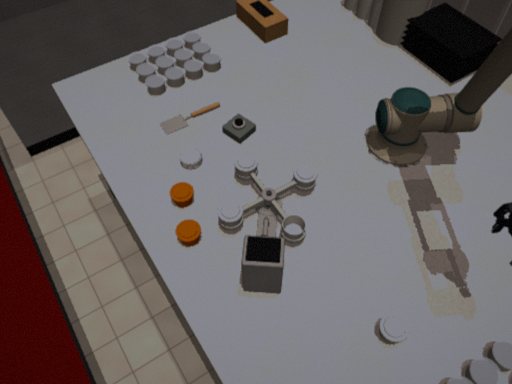

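The top view has the hub at about (269,215) and the open cup to its left at (231,215). The pump is up-left at (209,166), with the spout near (232,187). The button is at (361,240), and the orange cups at (276,144) and (313,156) are look-alikes. I'll zoom in.

Run:
```python
from h import *
a=get_image("top");b=get_image("scene")
def crop(im,c,s):
    return cv2.resize(im["pixels"][c[1]:c[3],c[0]:c[2],::-1],None,fx=s,fy=s,interpolation=cv2.INTER_CUBIC)
A=crop(a,(185,140,385,265),4);cv2.imwrite("pics/topz.png",A)
B=crop(b,(205,105,330,285),3.3);cv2.imwrite("pics/scenez.png",B)
```

```text
(no output)
```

View pics/topz.png

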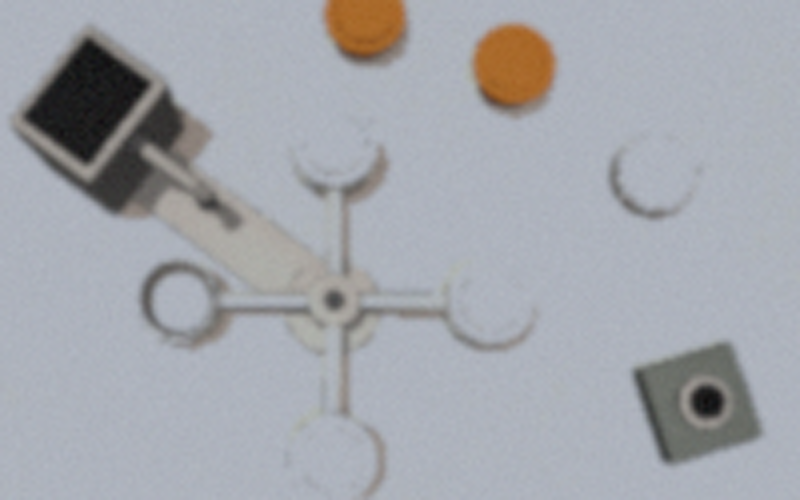

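View pics/scenez.png

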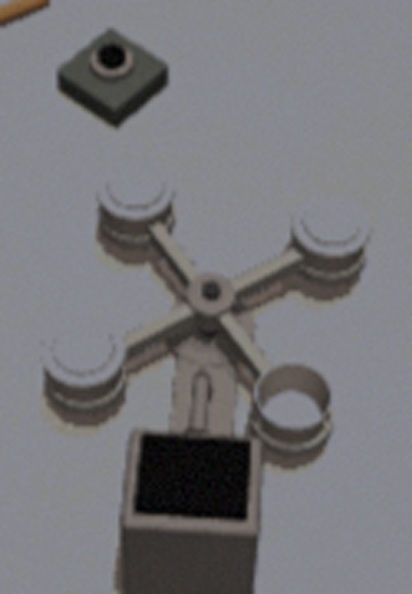

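Top zoom: hub pin at (334,300), open-cup rim at (181,301), nozzle at about (210,204), pump top centre at (90,103), button at (708,401). Scene zoom: pin at (211,291), button at (111,57), open rim at (293,396), pump top centre at about (193,483).

Run:
```python
from h import *
a=get_image("top");b=get_image("scene")
T=lambda u,v:((u+.5)/4-.5+185,(v+.5)/4-.5+140)
S=lambda u,v:((u+.5)/3.3-.5+205,(v+.5)/3.3-.5+105)
def tri(p,q):
    from numpy.linalg import lstsq
    A=[];B=[]
    for im,uv in((a,p),(b,q)):
        K,R,t=cam(im);P=K@np.c_[R,t]
        for i in(0,1): r=uv[i]*P[2]-P[i];A.append(r[:3]);B.append(-r[3])
    return lstsq(np.array(A),np.array(B),rcond=None)[0].round(4)
for n,t,s,z in(("hub",(334,300),(211,291),.078),("button",(708,401),(111,57),.041),("rim",(181,301),(293,396),.079),("pump",(90,103),(193,483),.19)):
    print(n,back(a,T(*t),z).round(4),back(b,S(*s),z).round(4),tri(T(*t),S(*s)))
print("nozzle",back(a,T(210,204),.11))
hub=(back(a,T(334,300),.078)+back(b,S(211,291),.078))[:2]/2
pump=(back(a,T(90,103),.19)+back(b,S(193,483),.19))[:2]/2
d=pump-hub;print(hub,np.linalg.norm(d),"spout dir deg",np.degrees(np.arctan2(d[1],d[0])))
for n,p in(("rim",(181,301)),("noz",(210,204))):
    q=back(a,T(*p),.079 if n=="rim" else .11)[:2]-hub;print(n,np.linalg.norm(q),np.degrees(np.arctan2(q[1],q[0])))
for n,p in(("c1",(338,148)),("c3",(336,458)),("c4",(491,307))):
    q=back(a,T(*p),.088)[:2]-hub;print(n,np.linalg.norm(q),np.degrees(np.arctan2(q[1],q[0])))
```

```text
hub [ 0.5428 -0.0231  0.078 ] [ 0.5463 -0.0179  0.078 ] [ 0.5432 -0.0229  0.0698]
button [ 0.4513 -0.3606  0.041 ] [ 0.4475 -0.3619  0.041 ] [ 0.4503 -0.3584  0.0458]
rim [0.5434 0.113  0.079 ] [0.5494 0.1199 0.079 ] [0.5445 0.1142 0.0667]
pump [0.6979 0.1799 0.19  ] [0.7071 0.1927 0.19  ] [0.7018 0.1837 0.1705]
nozzle [0.62530358 0.08523072 0.11      ]
[ 0.54456516 -0.02051408] 0.2602276882192855 spout dir deg 52.63344738402215
rim 0.1335475538101816 90.50536825921078
noz 0.13304380067029886 52.63749005474223
c1 0.13465057285767237 -3.463148633549514
c3 0.13986237188736667 -179.19561151156165
c4 0.14113249014677096 -94.27272716621366
```

Emit:
{"name": "play_rows", "arguments": {"series": [{"fingers":1,"dx":13,"dy":-30,"turn":0.02},{"fingers":1,"dx":13,"dy":-30,"turn":0.02},{"fingers":1,"dx":13,"dy":-30,"turn":0.02},{"fingers":1,"dx":13,"dy":-30,"turn":0.02},{"fingers":1,"dx":13,"dy":-30,"turn":0.02},{"fingers":1,"dx":13,"dy":-30,"turn":0.02},{"fingers":1,"dx":13,"dy":-30,"turn":0.02},{"fingers":1,"dx":13,"dy":-30,"turn":0.02},{"fingers":1,"dx":13,"dy":-30,"turn":0.02},{"fingers":1,"dx":13,"dy":-30,"turn":0.02},{"fingers":1,"dx":13,"dy":-30,"turn":0.02},{"fingers":1,"dx":13,"dy":-30,"turn":0.02},{"fingers":1,"dx":13,"dy":-30,"turn":0.02},{"fingers":1,"dx":13,"dy":-30,"turn":0.02},{"fingers":1,"dx":13,"dy":-30,"turn":0.02},{"fingers":1,"dx":13,"dy":-30,"turn":0.02},{"fingers":1,"dx":13,"dy":-30,"turn":0.02},{"fingers":1,"dx":13,"dy":-30,"turn":0.02},{"fingers":1,"dx":13,"dy":-30,"turn":0.02},{"fingers":1,"dx":13,"dy":-30,"turn":0.02}]}}

```text
invalid input at $.series[0]: expected keys fingers, dx, dy, dz, turn
```

Emit:
{"name": "play_rows", "arguments": {"series": [{"fingers":1,"dx":13,"dy":-30,"dz":0,"turn":0.02},{"fingers":1,"dx":13,"dy":-30,"dz":0,"turn":0.02},{"fingers":1,"dx":13,"dy":-30,"dz":0,"turn":0.02},{"fingers":1,"dx":13,"dy":-30,"dz":0,"turn":0.02},{"fingers":1,"dx":13,"dy":-30,"dz":0,"turn":0.02},{"fingers":1,"dx":13,"dy":-30,"dz":0,"turn":0.02},{"fingers":1,"dx":13,"dy":-30,"dz":0,"turn":0.02},{"fingers":1,"dx":13,"dy":-30,"dz":0,"turn":0.02},{"fingers":1,"dx":13,"dy":-30,"dz":0,"turn":0.02},{"fingers":1,"dx":13,"dy":-30,"dz":0,"turn":0.02},{"fingers":1,"dx":13,"dy":-30,"dz":0,"turn":0.02},{"fingers":1,"dx":13,"dy":-30,"dz":0,"turn":0.02},{"fingers":1,"dx":13,"dy":-30,"dz":0,"turn":0.02},{"fingers":1,"dx":13,"dy":-30,"dz":0,"turn":0.02},{"fingers":1,"dx":13,"dy":-30,"dz":0,"turn":0.02},{"fingers":1,"dx":13,"dy":-30,"dz":0,"turn":0.02},{"fingers":1,"dx":13,"dy":-30,"dz":0,"turn":0.02},{"fingers":1,"dx":13,"dy":-30,"dz":0,"turn":0.02}]}}

```text
clock: 2.7
position: [0.4548, -0.0261, 0.2192]
ee_rot: [0.0, 0.706, 0.708, 0.006]
contact_force: [-0.6, 0.6, 0.5]
width: 0.0002
```

Emit:
{"name": "play_rows", "arguments": {"series": [{"fingers":1,"dx":15,"dy":-22,"dz":0,"turn":0},{"fingers":1,"dx":14,"dy":-22,"dz":0,"turn":0},{"fingers":1,"dx":0,"dy":0,"dz":-30,"turn":0},{"fingers":1,"dx":0,"dy":0,"dz":-30,"turn":0},{"fingers":1,"dx":0,"dy":0,"dz":-30,"turn":0},{"fingers":1,"dx":0,"dy":0,"dz":0,"turn":0}]}}

```text
clock: 3.2
position: [0.4913, -0.0831, 0.1294]
ee_rot: [0.007, 0.709, 0.705, 0.008]
contact_force: [-0.5, 0.6, -0.2]
width: 0.0
```

Run:
```python
from h import *
a=get_image("top");b=get_image("scene");s=get_state();p=s["position"];print(p)
tip=p-[0,0,.011];print(proj(a,tip),proj(b,tip))
C=lambda im,c,s:cv2.resize(im["pixels"][c[1]:c[3],c[0]:c[2],::-1],None,fx=s,fy=s,interpolation=cv2.INTER_CUBIC)
A=C(a,(200,160,330,280),3);B=C(b,(215,130,345,250),3)
cv2.drawMarker(B,tuple(int(x) for x in (proj(b,tip)-[215,130])*3),(0,0,255),0,12,1)
cv2.imwrite("pics/near.png",np.hstack([A,B]))
```

```text
[ 0.4949889  -0.08386226  0.13409874]
[286.44459225 227.05809554] [270.68137775 163.12866081]
```

View pics/near.png

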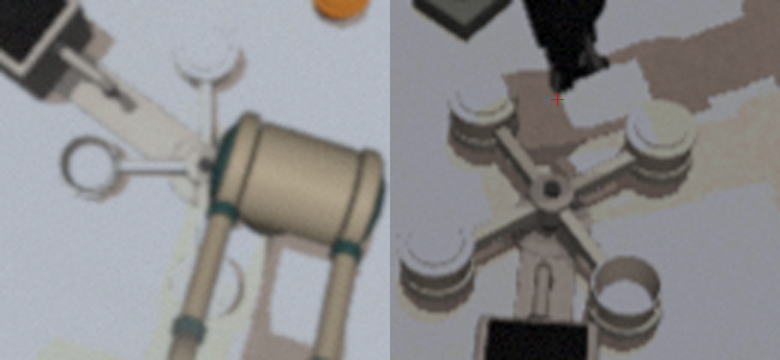

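In the top view the arm hides the tip. The scene view shows the fingertip at about (565,92) in the crop, above the open quadrant between two spokes. I'll descend there.

Emit:
{"name": "play_rows", "arguments": {"series": [{"fingers":1,"dx":-4,"dy":4,"dz":-25,"turn":0},{"fingers":1,"dx":-4,"dy":4,"dz":-25,"turn":0},{"fingers":1,"dx":0,"dy":0,"dz":-22,"turn":0},{"fingers":1,"dx":0,"dy":0,"dz":0,"turn":0},{"fingers":1,"dx":0,"dy":0,"dz":0,"turn":0}]}}

```text
clock: 3.72
position: [0.4969, -0.0774, 0.0723]
ee_rot: [0.022, 0.708, 0.705, 0.016]
contact_force: [0.2, 0.5, 0.5]
width: -0.0002
```

Run:
```python
from h import *
P=[]
for i in range(5):
    b=get_image("scene");P.append(get_state()["position"])
P=np.array(P);print(P.round(4),P.mean(0),get_state()["contact_force"],get_state()["ee_rot"])
p=P.mean(0);tip=p-[0,0,.011]
B=cv2.resize(b["pixels"][130:250,215:345,::-1],None,fx=4,fy=4,interpolation=cv2.INTER_CUBIC)
cv2.drawMarker(B,tuple(int(x) for x in (proj(b,tip)-[215,130])*4),(0,0,255),0,12,1)
cv2.imwrite("pics/near2.png",B)
```

```text
[[ 0.497  -0.0775  0.0725]
 [ 0.4972 -0.0777  0.0727]
 [ 0.4972 -0.0777  0.0726]
 [ 0.497  -0.0777  0.0724]
 [ 0.4967 -0.0777  0.0721]] [ 0.49703325 -0.07765717  0.07248111] [ 0.17016908 -0.02354859  0.01728395] [0.02189393 0.70837252 0.70532636 0.01561249]
```

View pics/near2.png

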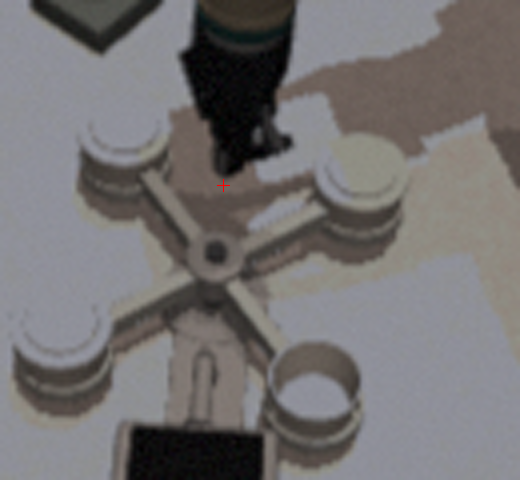

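Emit:
{"name": "play_rows", "arguments": {"series": [{"fingers":1,"dx":-6,"dy":0,"dz":-10,"turn":0},{"fingers":1,"dx":-5,"dy":0,"dz":-9,"turn":0},{"fingers":1,"dx":0,"dy":8,"dz":0,"turn":0},{"fingers":1,"dx":0,"dy":8,"dz":0,"turn":0},{"fingers":1,"dx":0,"dy":6,"dz":0,"turn":0},{"fingers":1,"dx":0,"dy":0,"dz":0,"turn":0}]}}

```text
clock: 4.47
position: [0.4901, -0.0551, 0.0583]
ee_rot: [0.027, 0.709, 0.705, 0.018]
contact_force: [-0.2, 0.3, 0.4]
width: 0.0001
```

Emit:
{"name": "play_rows", "arguments": {"series": [{"fingers":1,"dx":-1,"dy":4,"dz":-1,"turn":0},{"fingers":1,"dx":-1,"dy":4,"dz":-1,"turn":0},{"fingers":1,"dx":-1,"dy":4,"dz":-1,"turn":0},{"fingers":1,"dx":-1,"dy":3,"dz":0,"turn":-0.05},{"fingers":1,"dx":-1,"dy":3,"dz":0,"turn":-0.05},{"fingers":1,"dx":-1,"dy":3,"dz":0,"turn":-0.05},{"fingers":1,"dx":0,"dy":3,"dz":0,"turn":-0.05},{"fingers":1,"dx":0,"dy":3,"dz":0,"turn":-0.05},{"fingers":1,"dx":0,"dy":2,"dz":0,"turn":-0.05},{"fingers":1,"dx":0,"dy":1,"dz":0,"turn":0}]}}

```text
clock: 5.3
position: [0.4848, -0.0206, 0.0562]
ee_rot: [0.031, 0.81, 0.586, 0.015]
contact_force: [-0.1, -0.5, 0.5]
width: 0.0001
```

Run:
```python
from h import *
a=get_image("top");b=get_image("scene");s=get_state();print(s["position"],s["contact_force"],s["ee_rot"])
C=lambda im,c,s:cv2.resize(im["pixels"][c[1]:c[3],c[0]:c[2],::-1],None,fx=s,fy=s,interpolation=cv2.INTER_CUBIC)
cv2.imwrite("pics/push1.png",np.hstack([C(a,(200,150,330,270),3),C(b,(215,130,345,250),3)]))
for im in(a,b):
  for m in masks_of(im,"open_cup_mid")[:2]: print(m["p"],m["xy"],back(im,m["xy"],.065))
```

```text
[ 0.48476771 -0.02074223  0.05618557] [-0.24319858 -0.4681325  -0.49401052] [0.03055098 0.80903707 0.58678317 0.01453153]
0.82 [231.0, 212.5] [0.5533693  0.11020016 0.065     ]
0.17 [400.7, 191.1] [ 0.62445744 -0.5068846   0.065     ]
0.85 [294.2, 224.2] [0.54083765 0.1134879  0.065     ]
0.59 [306.5, 176.6] [ 0.40158486 -0.01153542  0.065     ]
```

View pics/push1.png

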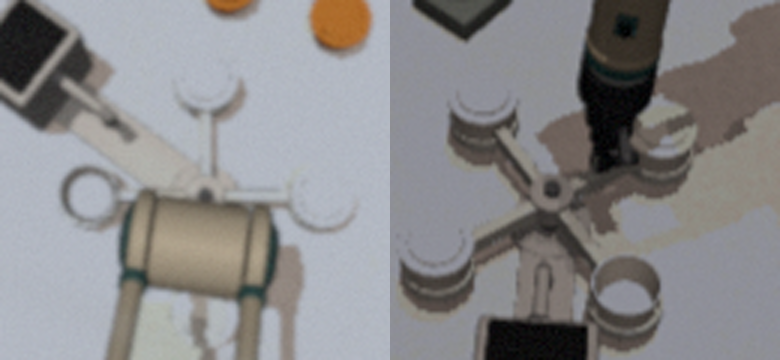

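The scene view shows the finger close behind the -x spoke at (605,165), but the wheel hasn't moved yet and there is no force. I'll keep pushing gently.

Emit:
{"name": "play_rows", "arguments": {"series": [{"fingers":1,"dx":0,"dy":3,"dz":0,"turn":0},{"fingers":1,"dx":0,"dy":3,"dz":0,"turn":0},{"fingers":1,"dx":0,"dy":3,"dz":0,"turn":0},{"fingers":1,"dx":0,"dy":1,"dz":0,"turn":0}]}}

```text
clock: 5.83
position: [0.4849, -0.0109, 0.0562]
ee_rot: [0.031, 0.809, 0.586, 0.015]
contact_force: [-0.1, -0.3, 0.3]
width: 0.0002
```

```bash
cat > chk.py <<'E'
from h import *
import sys
a=get_image("top");b=get_image("scene");s=get_state();print(s["clock"],s["position"],s["contact_force"],s["ee_rot"])
tip=s["position"]-[0,0,.011]
C=lambda im,c,s:cv2.resize(im["pixels"][c[1]:c[3],c[0]:c[2],::-1],None,fx=s,fy=s,interpolation=cv2.INTER_CUBIC)
B=C(b,(215,130,345,250),3)
if len(sys.argv)>2: cv2.drawMarker(B,tuple(int(x) for x in (proj(b,tip)-[215,130])*3),(0,0,255),0,8,1)
cv2.imwrite(f"pics/{sys.argv[1]}.png",np.hstack([C(a,(200,150,330,270),3),B]))
for im in(a,b):
  for k in("open_cup_mid","closed_cup1_mid"):
    for m in masks_of(im,k)[:3]:
      q=back(im,m["xy"],.065)-[.5435,-.022,0]
      if np.linalg.norm(q[:2])<.2: print(k,round(m["p"],2),m["xy"],q[:2].round(3),np.degrees(np.arctan2(q[1],q[0])).round(1))
E
python3 chk.py push2 m
```

```text
5.9333 [ 0.4849275  -0.01105389  0.05622204] [-0.1273424  -0.64141161  0.563352  ] [0.03072116 0.80920774 0.58653812 0.014563  ]
open_cup_mid 0.89 [230.2, 211.8] [0.012 0.135] 84.7
closed_cup1_mid 0.8 [265.5, 254.9] [-0.142  0.01 ] 175.9
open_cup_mid 0.89 [295.9, 226.8] [-0.002  0.146] 90.6
```

View pics/push2.png

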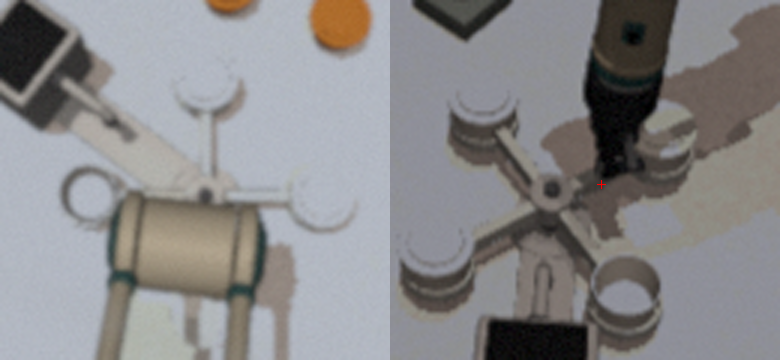

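The finger covers the spoke around (600,172), so I can't tell whether it is above or behind it. I'll enlarge with contrast before going on.

Run:
```python
from h import *
b=get_image("scene");s=get_state()
c=(380//1,0)
x0,y0,x1,y1=380-0,0,0,0
x0,y0,x1,y1=250,150,330,200
A=cv2.resize(b["pixels"][y0:y1,x0:x1,::-1],None,fx=9,fy=9,interpolation=cv2.INTER_CUBIC)
A=(255*(A/255.)**.5).astype(np.uint8)
D=A.copy()
off=np.array([272-.3,193.5])-np.array(proj(b,[.5435,-.0229,.078]))
print(off,proj(b,[.5435,-.0229,.078]))
A2=A
cv2.imwrite("pics/z.png",A2)
```

```text
[3.25879358 2.15106923] [268.44120642 191.34893077]
```

View pics/z.png

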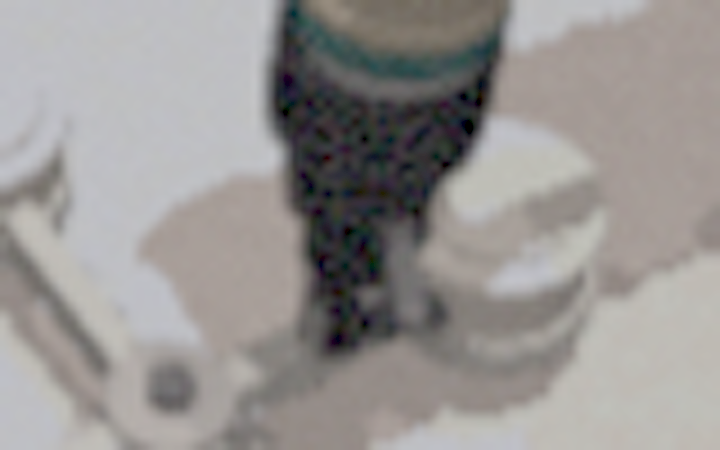

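The visible tip lies about 4 px (some 15-20 mm) above where the tip should project. In the earlier views, where nothing hid it, it was off by the same amount. The finger has probably passed just over the spoke. I'll back off, go lower and push again.

Emit:
{"name": "play_rows", "arguments": {"series": [{"fingers":1,"dx":0,"dy":-10,"dz":4,"turn":0},{"fingers":1,"dx":0,"dy":-12,"dz":0,"turn":0},{"fingers":1,"dx":0,"dy":-12,"dz":0,"turn":0},{"fingers":1,"dx":0,"dy":-8,"dz":0,"turn":0.1},{"fingers":1,"dx":0,"dy":0,"dz":-8,"turn":0.1},{"fingers":1,"dx":0,"dy":0,"dz":-8,"turn":0.1},{"fingers":1,"dx":0,"dy":0,"dz":-7,"turn":0},{"fingers":1,"dx":0,"dy":0,"dz":0,"turn":0}]}}

```text
clock: 6.85
position: [0.4867, -0.0608, 0.0393]
ee_rot: [0.031, 0.708, 0.705, 0.02]
contact_force: [0.2, -0.8, 0.9]
width: 0.0002
```

Emit:
{"name": "play_rows", "arguments": {"series": [{"fingers":1,"dx":0,"dy":5,"dz":0,"turn":0},{"fingers":1,"dx":0,"dy":5,"dz":0,"turn":0},{"fingers":1,"dx":0,"dy":5,"dz":0,"turn":0},{"fingers":1,"dx":0,"dy":4,"dz":0,"turn":0},{"fingers":1,"dx":0,"dy":3,"dz":0,"turn":0},{"fingers":1,"dx":0,"dy":3,"dz":0,"turn":0},{"fingers":1,"dx":0,"dy":2,"dz":0,"turn":0}]}}

```text
clock: 7.43
position: [0.487, -0.0331, 0.0404]
ee_rot: [0.033, 0.71, 0.704, 0.018]
contact_force: [-0.4, -1.7, -1.3]
width: -0.0001
```

```bash
python3 chk.py push3 m
```

```text
7.5333 [ 0.48702718 -0.03263101  0.04039773] [-0.0292598   0.441752   -0.04605545] [0.03240412 0.70971781 0.70348604 0.01892056]
open_cup_mid 0.72 [232.0, 205.8] [0.034 0.129] 75.1
closed_cup1_mid 0.56 [260.1, 257.0] [-0.149  0.029] 168.9
open_cup_mid 0.59 [288.2, 229.1] [0.022 0.14 ] 80.9
closed_cup1_mid 0.66 [311.2, 180.2] [-0.146  0.031] 168.2
```

The wheel now turns, by about 10° so far. I'll continue along the arc.

Emit:
{"name": "play_rows", "arguments": {"series": [{"fingers":1,"dx":-1,"dy":1,"dz":0,"turn":-0.06},{"fingers":1,"dx":-1,"dy":2,"dz":0,"turn":-0.06},{"fingers":1,"dx":-1,"dy":2,"dz":0,"turn":-0.06},{"fingers":1,"dx":-1,"dy":2,"dz":0,"turn":-0.06},{"fingers":1,"dx":0,"dy":2,"dz":0,"turn":-0.06},{"fingers":1,"dx":0,"dy":2,"dz":0,"turn":-0.06},{"fingers":1,"dx":0,"dy":2,"dz":0,"turn":-0.06},{"fingers":1,"dx":0,"dy":2,"dz":0,"turn":-0.06},{"fingers":1,"dx":0,"dy":2,"dz":0,"turn":-0.04},{"fingers":1,"dx":0,"dy":1,"dz":0,"turn":0},{"fingers":1,"dx":0,"dy":1,"dz":0,"turn":0}]}}

```text
clock: 8.65
position: [0.4815, -0.0199, 0.0406]
ee_rot: [0.039, 0.873, 0.486, 0.005]
contact_force: [-0.2, -2.7, -0.1]
width: -0.0003
```

```bash
python3 chk.py push4 m
```

```text
8.75 [ 0.48155786 -0.01953949  0.04061675] [ 0.47891798 -1.72810568 -0.13175225] [0.03848402 0.87301728 0.48613847 0.00540333]
open_cup_mid 0.51 [234.2, 198.8] [0.06  0.121] 63.7
closed_cup1_mid 0.83 [252.9, 254.6] [-0.14   0.054] 158.7
open_cup_mid 0.6 [275.2, 233.9] [0.065 0.132] 63.9
closed_cup1_mid 0.93 [311.9, 188.1] [-0.129  0.057] 156.1
```

Emit:
{"name": "play_rows", "arguments": {"series": [{"fingers":1,"dx":0,"dy":2,"dz":0,"turn":-0.01},{"fingers":1,"dx":0,"dy":2,"dz":0,"turn":-0.01},{"fingers":1,"dx":0,"dy":2,"dz":0,"turn":-0.01},{"fingers":1,"dx":0,"dy":2,"dz":0,"turn":-0.01},{"fingers":1,"dx":0,"dy":1,"dz":0,"turn":0},{"fingers":1,"dx":0,"dy":0,"dz":0,"turn":0}]}}

```text
clock: 9.45
position: [0.4824, -0.0105, 0.041]
ee_rot: [0.039, 0.884, 0.467, 0.005]
contact_force: [-0.2, -2.7, 0.5]
width: 0.0001
```

```bash
python3 chk.py push5 m
```

```text
9.55 [ 0.48238979 -0.01058893  0.04096116] [ 0.46193382 -1.33171537  0.30621251] [0.03943805 0.88357076 0.46660772 0.00495815]
open_cup_mid 0.48 [237.0, 195.1] [0.073 0.111] 56.5
closed_cup1_mid 0.6 [246.3, 254.6] [-0.14   0.078] 150.9
open_cup_mid 0.7 [274.1, 230.7] [0.061 0.121] 63.2
closed_cup1_mid 0.56 [315.8, 192.4] [-0.129  0.077] 149.1
```

View pics/push5.png

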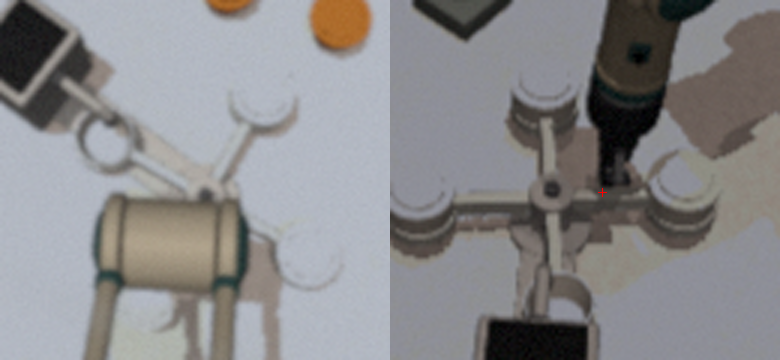

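Top crop: open rim centre at about (108,140), closed lids at (310,252) and (263,103), nozzle near (130,132). The finger rests against the -x spoke, clear of the cups. Next I compute the angle that is left.

Run:
```python
from h import *
a=get_image("top")
T=lambda u,v:((u+.5)/3-.5+200,(v+.5)/3-.5+150)
for h in([.5428,-.0231],[.5446,-.0205]):
  for n,p,z,o in(("open",(108,140),.079,0),("c4",(310,252),.088,180),("c1",(263,103),.088,90),("noz",(125,125),.11,0)):
    q=back(a,T(*p),z)[:2]-h;print(n,np.linalg.norm(q).round(4),(np.degrees(np.arctan2(q[1],q[0]))+o).round(1))
```

```text
open 0.1337 59.9
c4 0.1391 60.2
c1 0.1292 57.0
noz 0.123 49.5
open 0.1305 60.0
c4 0.1422 60.1
c1 0.1292 55.6
noz 0.1198 49.4
```

Emit:
{"name": "play_rows", "arguments": {"series": [{"fingers":1,"dx":0,"dy":2,"dz":0,"turn":-0.01},{"fingers":1,"dx":0,"dy":2,"dz":0,"turn":-0.01},{"fingers":1,"dx":0,"dy":1.5,"dz":0,"turn":0},{"fingers":1,"dx":0,"dy":1,"dz":0,"turn":0},{"fingers":1,"dx":0,"dy":0,"dz":0,"turn":0},{"fingers":1,"dx":0,"dy":0,"dz":0,"turn":0}]}}

```text
clock: 10.3
position: [0.4824, -0.0045, 0.0411]
ee_rot: [0.04, 0.889, 0.457, 0.004]
contact_force: [0.6, -2.7, 1.1]
width: -0.0003
```

Emit:
{"name": "play_rows", "arguments": {"series": [{"fingers":1,"dx":0,"dy":-4,"dz":0,"turn":0},{"fingers":1,"dx":-1,"dy":-8,"dz":0,"turn":0},{"fingers":1,"dx":-1,"dy":-10,"dz":0,"turn":0},{"fingers":1,"dx":0,"dy":0,"dz":25,"turn":0},{"fingers":1,"dx":0,"dy":0,"dz":35,"turn":0},{"fingers":1,"dx":0,"dy":0,"dz":35,"turn":0},{"fingers":1,"dx":-10,"dy":-35,"dz":0,"turn":0},{"fingers":1,"dx":-10,"dy":-35,"dz":0,"turn":0},{"fingers":1,"dx":-10,"dy":-35,"dz":0,"turn":0},{"fingers":1,"dx":0,"dy":-35,"dz":0,"turn":0},{"fingers":1,"dx":0,"dy":-30,"dz":0,"turn":0},{"fingers":1,"dx":0,"dy":0,"dz":0,"turn":0}]}}

```text
clock: 11.3
position: [0.4441, -0.2066, 0.14]
ee_rot: [0.038, 0.888, 0.458, 0.004]
contact_force: [-0.5, 0.1, 0.0]
width: 0.0001
```

```bash
python3 chk.py away
python3 - <<'E'
from h import *
a=get_image("top")
cv2.imwrite("pics/away.png",cv2.resize(a["pixels"][150:270,200:360,::-1],None,fx=5,fy=5,interpolation=cv2.INTER_CUBIC))
E
```

```text
11.4 [ 0.4432762  -0.20224497  0.13933393] [-0.25035075  0.83866304 -0.52863758] [0.03595909 0.88780993 0.45878587 0.00400095]
open_cup_mid 0.61 [240.5, 193.4] [0.079 0.098] 51.0
open_cup_mid 0.35 [267.7, 209.6] [ 0.019 -0.   ] -0.6
closed_cup1_mid 0.86 [241.9, 250.4] [-0.125  0.093] 143.3
open_cup_mid 0.54 [224.8, 192.6] [ 0.114 -0.08 ] -35.3
open_cup_mid 0.51 [270.3, 232.2] [0.074 0.119] 58.3
closed_cup1_mid 0.95 [315.0, 193.0] [-0.125  0.078] 148.2
```

View pics/away.png

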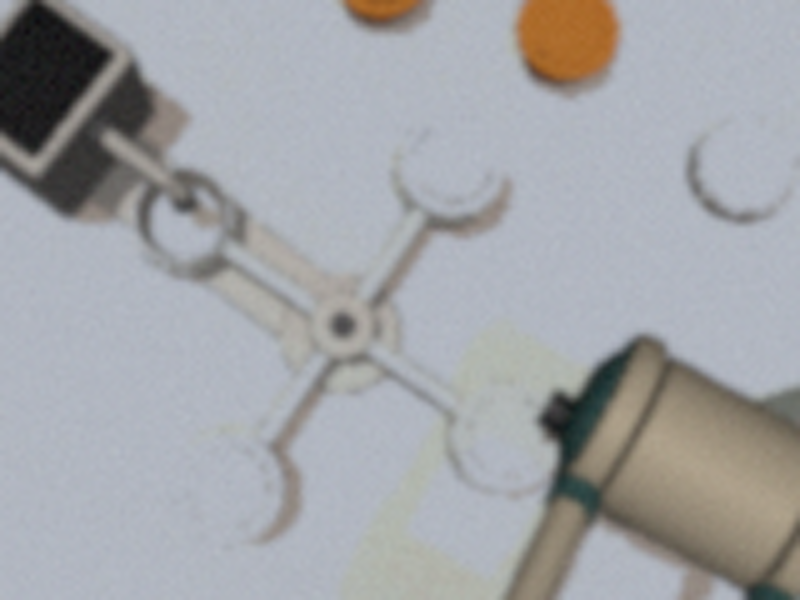

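Open rim centre is at about (189,224) with the nozzle over it at about (187,200). Hub is at (342,325), lids at (506,437), (450,170) and (238,488).

Run:
```python
from h import *
a=get_image("top")
T=lambda u,v:np.array(((u+.5)/5-.5+200,(v+.5)/5-.5+150))
h=back(a,T(342,325),.078)[:2];print(h)
L=[]
for n,p,z,o in(("open",(189,224),.079,0),("c4",(506,437),.088,180),("c1",(450,170),.088,90),("c3",(238,488),.088,-90),("noz",(187,203),.11,0),("spoke",(237,250),.064,0),("spoke4",(452,405),.064,180)):
    q=back(a,T(*p),z)[:2]-h;print(n,np.linalg.norm(q).round(4),(np.degrees(np.arctan2(q[1],q[0]))+o).round(1))
# pump corners (top, z .19) & edge refinement by synthetic overlay
for ang in(48.6,52.6,56.6):
    r=np.radians(ang);u=np.array([np.cos(r),np.sin(r)])
    print(ang,"rim px",(proj(a,[*(h+.14*u),.079])-[200,150])*5,"spout px",(proj(a,[*(h+.14*u),.11])-[200,150])*5,"pump front mid",(proj(a,[*(h+.215*u),.19])-[200,150])*5)
```

```text
[ 0.54293274 -0.02268873]
open 0.1317 55.8
c4 0.1389 54.5
c1 0.1351 54.2
c3 0.1359 56.9
noz 0.137 52.3
spoke 0.0942 52.8
spoke4 0.0964 54.0
48.6 rim px [192.42807471 196.44153462] spout px [189.75210935 188.78119657] pump front mid [97.56034441 94.82322005]
52.6 rim px [183.8262254  206.86016394] spout px [180.9352446  199.44837885] pump front mid [ 83.03922666 112.02722235]
56.6 rim px [175.95811995 217.8604351 ] spout px [172.86957837 210.71166642] pump front mid [ 69.7116868  130.21783168]
```

```bash
cat > fit.py <<'E'
from h import *
from scipy.optimize import differential_evolution as DE
from scipy.ndimage import map_coordinates as mc, gaussian_filter as gf
fr=[get_image("top") for _ in range(4)];a=fr[-1]
g=gf(np.mean([f["pixels"].astype(float).mean(2) for f in fr],0),.6)
gy,gx=np.gradient(g)
def score(h,ang,segs):
    s=0
    c,n=np.cos(ang),np.sin(ang);R=np.array([[c,-n],[n,c]])
    for (p,q,z) in segs:
        P=np.linspace(p,q,25)@R.T+h
        uv=np.array([proj(a,[*x,z]) for x in P]);d=uv[-1]-uv[0];nn=np.array([-d[1],d[0]])/np.linalg.norm(d)
        G=nn[0]*mc(gx,uv[:,::-1].T,order=1)+nn[1]*mc(gy,uv[:,::-1].T,order=1)
        s+=abs(G.mean())
    return s
sp=[]
for k in range(4):
    r=np.radians(90*k);u=np.array([np.cos(r),np.sin(r)]);v=np.array([-u[1],u[0]])
    for e in(-.007,.007): sp.append((.032*u+e*v,.094*u+e*v,.064))
w=DE(lambda x:-score(x[:2],x[2],sp),[(.533,.553),(-.033,-.012),(np.radians(46),np.radians(62))],seed=1,maxiter=25,popsize=10)
hub=w.x[:2];print("wheel",w.x[:2],np.degrees(w.x[2]),-w.fun)
H=np.array
pp=[(H([-.045,-.055]),H([-.045,.055]),.19),(H([.045,-.055]),H([.045,.055]),.19),(H([-.045,-.055]),H([.045,-.055]),.19),(H([-.045,.055]),H([.045,.055]),.19)]
w=DE(lambda x:-score(x[:2],x[2],pp),[(.68,.72),(.16,.20),(np.radians(43),np.radians(63))],seed=1,maxiter=30,popsize=12)
d=w.x[:2]-hub;print("pump",w.x[:2],np.degrees(w.x[2]),np.linalg.norm(d),"bearing",np.degrees(np.arctan2(d[1],d[0])))
E
python3 fit.py
```

```text
wheel [ 0.5335337  -0.02952629] 54.588860309102614 90.60709957912007
pump [0.69144262 0.18634707] 53.1939164950676 0.26746314899007045 bearing 53.814953260524575
```

```bash
cat > fit2.py <<'E'
import re
src=open("fit.py").read()
for cam,h,p in(("top",(.5429,-.0227),(.698,.180)),("scene",(.5463,-.0179),(.707,.1927))):
    s=src.replace('"top"',f'"{cam}"').replace("[(.533,.553),(-.033,-.012)",f"[({h[0]-.003},{h[0]+.003}),({h[1]-.003},{h[1]+.003})").replace("(.68,.72),(.16,.20)",f"({p[0]-.006},{p[0]+.006}),({p[1]-.006},{p[1]+.006})")
    print(cam);exec(s)
    for t in np.arange(49,60): print(t,round(score(np.array(h),np.radians(t),sp),1),end="; ")
    print()
E
python3 fit2.py
```

```text
top
wheel [ 0.5399     -0.02507739] 60.28264617717022 74.12186400515199
pump [0.692 0.186] 52.739548457811665 0.2601693199324579 bearing 54.223901692884496
49 46.7; 50 44.3; 51 43.1; 52 50.4; 53 53.5; 54 50.6; 55 50.8; 56 48.2; 57 50.9; 58 45.6; 59 44.8; 
scene
wheel [ 0.54453615 -0.02062837] 55.010296045696876 117.39872746904238
pump [0.70671611 0.19204496] 52.469865293275106 0.26745519375399746 bearing 52.671661445248084
49 49.5; 50 49.9; 51 60.2; 52 70.6; 53 84.3; 54 94.5; 55 97.3; 56 89.8; 57 78.9; 58 65.7; 59 54.3;
```

The scene-camera fit is clean: wheel at 55.0°, pump bearing 52.6°. About 2.4° (5.9 mm) is still missing, so I go back for a small nudge, roughly 2.6 mm at the finger beyond its last y of -0.0045.

Emit:
{"name": "play_rows", "arguments": {"series": [{"fingers":1,"dx":8,"dy":35,"dz":0,"turn":0},{"fingers":1,"dx":8,"dy":35,"dz":0,"turn":0},{"fingers":1,"dx":8,"dy":35,"dz":0,"turn":0},{"fingers":1,"dx":8,"dy":35,"dz":0,"turn":0},{"fingers":1,"dx":6,"dy":28,"dz":0,"turn":0},{"fingers":1,"dx":0,"dy":0,"dz":0,"turn":0}]}}

```text
clock: 12.8
position: [0.4842, -0.0305, 0.1402]
ee_rot: [0.038, 0.889, 0.456, 0.005]
contact_force: [-0.4, 0.5, -0.3]
width: -0.0
```

Emit:
{"name": "play_rows", "arguments": {"series": [{"fingers":1,"dx":0,"dy":0,"dz":-35,"turn":0},{"fingers":1,"dx":0,"dy":0,"dz":-35,"turn":0},{"fingers":1,"dx":0,"dy":0,"dz":-25,"turn":0},{"fingers":1,"dx":0,"dy":0,"dz":-4,"turn":0},{"fingers":1,"dx":0,"dy":6,"dz":0,"turn":0},{"fingers":1,"dx":0,"dy":6,"dz":0,"turn":0},{"fingers":1,"dx":0,"dy":6,"dz":0,"turn":0},{"fingers":1,"dx":0,"dy":0,"dz":0,"turn":0}]}}

```text
clock: 13.47
position: [0.4894, -0.0119, 0.0436]
ee_rot: [0.042, 0.888, 0.457, 0.01]
contact_force: [-0.2, -0.2, 0.7]
width: -0.0002
```

Emit:
{"name": "play_rows", "arguments": {"series": [{"fingers":1,"dx":-7,"dy":0,"dz":-2,"turn":0},{"fingers":1,"dx":0,"dy":2.5,"dz":0,"turn":0},{"fingers":1,"dx":0,"dy":2,"dz":0,"turn":0},{"fingers":1,"dx":0,"dy":2,"dz":0,"turn":0},{"fingers":1,"dx":0,"dy":2,"dz":0,"turn":0},{"fingers":1,"dx":0,"dy":1.5,"dz":0,"turn":0},{"fingers":1,"dx":0,"dy":0,"dz":0,"turn":0},{"fingers":1,"dx":0,"dy":0,"dz":0,"turn":0}]}}

```text
clock: 14.13
position: [0.4849, -0.0009, 0.046]
ee_rot: [0.045, 0.888, 0.458, 0.014]
contact_force: [0.3, 0.5, 1.0]
width: 0.0001
```

```bash
sed -i 's/for cam,h,p in(.*/for cam,h,p in(("scene",(.5463,-.0179),(.707,.1927)),):/' fit2.py; python3 fit2.py
```

```text
scene
wheel [ 0.5448154  -0.02022418] 54.73272860997012 111.31488463937981
pump [0.70664088 0.19197812] 52.402208792800856 0.266865708349937 bearing 52.67085569782905
49 32.9; 50 45.1; 51 61.2; 52 77.9; 53 90.7; 54 98.8; 55 99.8; 56 88.7; 57 73.2; 58 57.8; 59 46.5;
```

Emit:
{"name": "play_rows", "arguments": {"series": [{"fingers":1,"dx":0,"dy":-8,"dz":0,"turn":0},{"fingers":1,"dx":0,"dy":0,"dz":-4,"turn":0},{"fingers":1,"dx":-1,"dy":0,"dz":-4,"turn":0},{"fingers":1,"dx":-1,"dy":0,"dz":0,"turn":0}]}}

```text
clock: 14.67
position: [0.4831, -0.0104, 0.0372]
ee_rot: [0.045, 0.888, 0.457, 0.014]
contact_force: [-0.3, 0.4, -0.5]
width: 0.0001
```

Emit:
{"name": "play_rows", "arguments": {"series": [{"fingers":1,"dx":0,"dy":2,"dz":0,"turn":0},{"fingers":1,"dx":0,"dy":2,"dz":0,"turn":0},{"fingers":1,"dx":0,"dy":1.5,"dz":0,"turn":0},{"fingers":1,"dx":0,"dy":0,"dz":0,"turn":0}]}}

```text
clock: 15.0
position: [0.4822, -0.0051, 0.0365]
ee_rot: [0.045, 0.888, 0.457, 0.013]
contact_force: [0.6, 0.1, 0.7]
width: -0.0
```

Emit:
{"name": "play_rows", "arguments": {"series": [{"fingers":1,"dx":0,"dy":1.5,"dz":0,"turn":0},{"fingers":1,"dx":0,"dy":1.5,"dz":0,"turn":0},{"fingers":1,"dx":0,"dy":1,"dz":0,"turn":0},{"fingers":1,"dx":0,"dy":0,"dz":0,"turn":0}]}}

```text
clock: 15.33
position: [0.4823, -0.0016, 0.0367]
ee_rot: [0.046, 0.888, 0.458, 0.012]
contact_force: [0.3, -1.3, 0.1]
width: -0.0001
```

```bash
python3 fit2.py
```

```text
scene
wheel [ 0.54457371 -0.02018699] 51.01480917624675 108.47662508926342
pump [0.70689981 0.19214895] 52.70591543826644 0.2672757239761096 bearing 52.60289396370232
49 81.7; 50 92.0; 51 97.0; 52 95.7; 53 86.6; 54 72.6; 55 61.6; 56 51.4; 57 47.0; 58 42.8; 59 48.4;
```

Emit:
{"name": "play_rows", "arguments": {"series": [{"fingers":1,"dx":0,"dy":-4,"dz":0,"turn":0},{"fingers":1,"dx":-1,"dy":-8,"dz":0,"turn":0},{"fingers":1,"dx":-1,"dy":-12,"dz":0,"turn":0},{"fingers":1,"dx":0,"dy":0,"dz":28,"turn":0},{"fingers":1,"dx":0,"dy":0,"dz":35,"turn":0},{"fingers":1,"dx":0,"dy":0,"dz":37,"turn":0},{"fingers":1,"dx":-10,"dy":-35,"dz":0,"turn":0},{"fingers":1,"dx":-10,"dy":-35,"dz":0,"turn":0},{"fingers":1,"dx":-10,"dy":-35,"dz":0,"turn":0},{"fingers":1,"dx":0,"dy":-35,"dz":0,"turn":0},{"fingers":1,"dx":0,"dy":-35,"dz":0,"turn":0},{"fingers":1,"dx":0,"dy":-35,"dz":0,"turn":0},{"fingers":1,"dx":0,"dy":-35,"dz":0,"turn":0},{"fingers":1,"dx":0,"dy":0,"dz":0,"turn":0}]}}

```text
clock: 16.7
position: [0.4469, -0.2845, 0.1439]
ee_rot: [0.049, 0.886, 0.46, 0.016]
contact_force: [0.6, 0.0, 0.4]
width: -0.0
```

```bash
python3 fit2.py; python3 chk.py fin
python3 - <<'E'
from h import *
a=get_image("top");b=get_image("scene")
C=lambda im,c,s:cv2.resize(im["pixels"][c[1]:c[3],c[0]:c[2],::-1],None,fx=s,fy=s,interpolation=cv2.INTER_CUBIC)
A=C(a,(210,160,290,260),5);B=C(b,(220,150,300,250),5);cv2.imwrite("pics/fin.png",np.hstack([A,B]))
E
```

```text
scene
wheel [ 0.54387169 -0.0209    ] 51.469816561466025 107.5056789854867
pump [0.70692579 0.1921658 ] 52.73636114282698 0.2682977382726815 bearing 52.57404489798402
49 72.2; 50 81.3; 51 87.0; 52 87.1; 53 80.9; 54 69.7; 55 59.8; 56 52.1; 57 50.9; 58 56.0; 59 59.5; 
17.0 [ 0.44595018 -0.27573637  0.14313288] [-0.02118659 -0.39485671  0.33277926] [0.04509672 0.88505569 0.46301347 0.0161629 ]
open_cup_mid 0.77 [239.6, 190.4] [0.09  0.101] 48.2
closed_cup1_mid 0.93 [241.5, 244.9] [-0.106  0.095] 138.2
open_cup_mid 0.8 [262.0, 229.2] [0.089 0.097] 47.5
closed_cup1_mid 0.83 [313.8, 197.6] [-0.112  0.09 ] 141.2
```

View pics/fin.png

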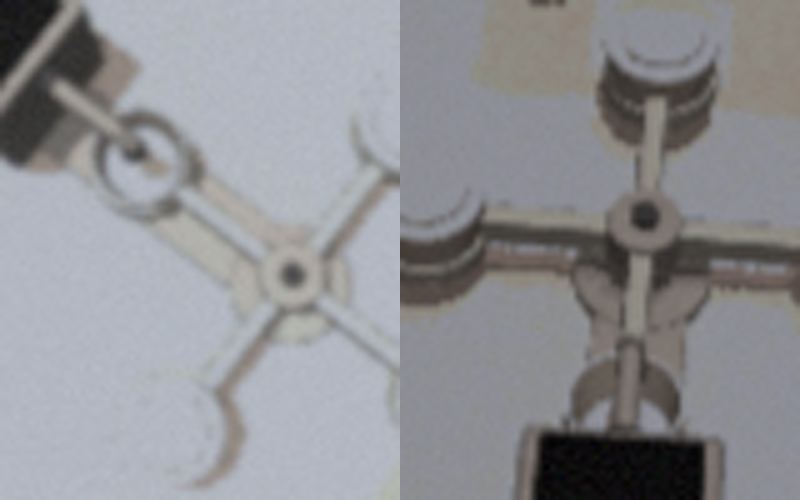

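Scene half: tube at about (627,345-420) and rim spanning 570-680, so they are aligned across the radius. I check this numerically, along with the radial position.

Run:
```python
from h import *
b=get_image("scene");a=get_image("top")
for im,n,o,h in((b,"scene",(220-80,150),(.5450,-.0195)),(a,"top",(210,160),(.5429,-.0227))):
  for ang in(51,52.6):
    r=np.radians(ang);u=np.array([np.cos(r),np.sin(r)]);h=np.array(h)
    f=lambda q,z:((proj(im,[*q,z])-o)*5).round()
    t=np.linspace(0,2*np.pi,60);c=h+.14*u
    E=np.array([f(c+.036*np.array([np.cos(x),np.sin(x)]),.079) for x in t])
    print(n,ang,"hub",f(h,.078),"rim bbox",E.min(0),E.max(0),"inner",f(h+.104*u,.079),"tube bend",f(c,.157),"noz",f(c,.11),"tube 200mm",f(h+.2*u,.15))
```

```text
scene 51 hub [643. 212.] rim bbox [562. 351.] [683. 456.] inner [628. 351.] tube bend [624. 332.] noz [623. 375.] tube 200mm [613. 431.]
scene 52.6 hub [643. 212.] rim bbox [568. 351.] [689. 456.] inner [633. 351.] tube bend [630. 333.] noz [629. 376.] tube 200mm [623. 431.]
top 51 hub [290. 273.] rim bbox [ 87. 104.] [187. 202.] inner [176. 183.] tube bend [130. 133.] noz [134. 145.] tube 200mm [63. 81.]
top 52.6 hub [290. 273.] rim bbox [ 84. 108.] [184. 206.] inner [174. 186.] tube bend [126. 138.] noz [131. 149.] tube 200mm [57. 88.]
```

The cup is about 1.2° (3 mm) from the spout's axis, inside the 10 mm limit, and the wheel is at rest. Now the button, at about (0.450, -0.3605).

Emit:
{"name": "play_rows", "arguments": {"series": [{"fingers":1,"dx":2,"dy":-28,"dz":0,"turn":0},{"fingers":1,"dx":2,"dy":-28,"dz":0,"turn":0},{"fingers":1,"dx":0,"dy":-28,"dz":0,"turn":0},{"fingers":1,"dx":0,"dy":0,"dz":0,"turn":0},{"fingers":1,"dx":0,"dy":0,"dz":0,"turn":0}]}}

```text
clock: 17.82
position: [0.4507, -0.362, 0.1435]
ee_rot: [0.045, 0.884, 0.464, 0.016]
contact_force: [-0.2, 0.3, 0.2]
width: 0.0003
```

Aligned. I descend to about 0.068 first, then in small steps.

Emit:
{"name": "play_rows", "arguments": {"series": [{"fingers":1,"dx":0,"dy":0,"dz":-30,"turn":0},{"fingers":1,"dx":0,"dy":0,"dz":-30,"turn":0},{"fingers":1,"dx":0,"dy":0,"dz":-15,"turn":0},{"fingers":1,"dx":0,"dy":0,"dz":0,"turn":0}]}}

```text
clock: 18.15
position: [0.4519, -0.3616, 0.0685]
ee_rot: [0.048, 0.884, 0.464, 0.018]
contact_force: [-0.1, 0.5, 0.1]
width: -0.0002
```

Emit:
{"name": "play_rows", "arguments": {"series": [{"fingers":1,"dx":0,"dy":0,"dz":-4,"turn":0},{"fingers":1,"dx":0,"dy":0,"dz":-4,"turn":0},{"fingers":1,"dx":0,"dy":0,"dz":-4,"turn":0},{"fingers":1,"dx":0,"dy":0,"dz":0,"turn":0}]}}

```text
clock: 18.48
position: [0.4527, -0.3601, 0.0574]
ee_rot: [0.049, 0.884, 0.465, 0.018]
contact_force: [-0.3, 0.4, -0.0]
width: -0.0002
```

Emit:
{"name": "play_rows", "arguments": {"series": [{"fingers":1,"dx":0,"dy":0,"dz":-3,"turn":0},{"fingers":1,"dx":0,"dy":0,"dz":-3,"turn":0},{"fingers":1,"dx":0,"dy":0,"dz":-3,"turn":0},{"fingers":1,"dx":0,"dy":0,"dz":0,"turn":0}]}}

```text
clock: 18.82
position: [0.4543, -0.3612, 0.0502]
ee_rot: [0.051, 0.884, 0.465, 0.019]
contact_force: [-1.0, -0.1, 0.5]
width: 0.0001
```

Emit:
{"name": "play_rows", "arguments": {"series": [{"fingers":1,"dx":-3,"dy":0,"dz":-2,"turn":0},{"fingers":1,"dx":0,"dy":0,"dz":-3,"turn":0},{"fingers":1,"dx":0,"dy":0,"dz":-3,"turn":0},{"fingers":1,"dx":0,"dy":0,"dz":0,"turn":0}]}}

```text
clock: 19.15
position: [0.4517, -0.3621, 0.0423]
ee_rot: [0.052, 0.884, 0.465, 0.019]
contact_force: [0.5, 0.9, 2.1]
width: 0.0003
```

Contact starts (2.1 N). I press on.

Emit:
{"name": "play_rows", "arguments": {"series": [{"fingers":1,"dx":0,"dy":0,"dz":-3,"turn":0},{"fingers":1,"dx":0,"dy":0,"dz":-3,"turn":0},{"fingers":1,"dx":0,"dy":0,"dz":-2,"turn":0}]}}

```text
clock: 19.4
position: [0.4519, -0.3623, 0.0366]
ee_rot: [0.053, 0.884, 0.465, 0.019]
contact_force: [-6.8, 5.3, 27.7]
width: 0.0002
```

Emit:
{"name": "play_rows", "arguments": {"series": [{"fingers":1,"dx":0,"dy":0,"dz":-1,"turn":0},{"fingers":1,"dx":0,"dy":0,"dz":-1,"turn":0}]}}

```text
clock: 19.57
position: [0.4518, -0.3622, 0.0373]
ee_rot: [0.054, 0.883, 0.465, 0.02]
contact_force: [-1.1, 1.8, 5.3]
width: 0.0
```

```bash
python3 -c "
from h import *
s=get_state();print(s['position'],s['contact_force'])"
```

```text
[ 0.45184418 -0.36221486  0.03734986] [-1.13669077  1.80237385  5.34525448]
```

Emit:
{"name": "play_rows", "arguments": {"series": [{"fingers":1,"dx":0,"dy":0,"dz":3,"turn":0},{"fingers":1,"dx":0,"dy":0,"dz":3,"turn":0},{"fingers":1,"dx":0,"dy":0,"dz":10,"turn":0},{"fingers":1,"dx":0,"dy":0,"dz":25,"turn":0},{"fingers":1,"dx":0,"dy":0,"dz":30,"turn":0},{"fingers":1,"dx":0,"dy":0,"dz":30,"turn":0},{"fingers":1,"dx":0,"dy":0,"dz":0,"turn":0}]}}

```text
clock: 20.15
position: [0.4499, -0.3606, 0.1413]
ee_rot: [0.05, 0.884, 0.465, 0.018]
contact_force: [1.0, -0.7, 0.4]
width: -0.0
```

```bash
python3 fit2.py; python3 chk.py last
```

```text
scene
wheel [ 0.54383376 -0.0209    ] 51.448601659975 106.64699895022679
pump [0.70664864 0.19196655] 52.396397962505205 0.26799412425643593 bearing 52.58877089223083
49 71.8; 50 80.9; 51 86.5; 52 86.6; 53 80.5; 54 69.4; 55 59.8; 56 52.0; 57 50.7; 58 55.1; 59 58.6; 
20.45 [ 0.44623981 -0.35685948  0.133631  ] [-0.05155942 -0.17508381  0.31488343] [0.04366081 0.88388471 0.46537412 0.01638563]
open_cup_mid 0.72 [239.1, 191.3] [0.087 0.103] 49.8
closed_cup1_mid 0.87 [242.7, 247.0] [-0.113  0.09 ] 141.4
open_cup_mid 0.77 [264.3, 229.4] [0.083 0.101] 50.6
closed_cup1_mid 0.56 [313.2, 197.0] [-0.111  0.087] 142.0
```

```bash
python3 -c "
from rig import *
print(sign_off())"
```

```text
the job is handed in; nothing more can be done
None
```

I turned the wheel about 36° clockwise by pushing the spoke nearest the robot, until the open cup stood under the spout. I then pressed the dosing button to its stop, let it come up, lifted the finger clear and handed the job in at about 20.5 s. No verdict was reported.

- **First pushes:** They went over the top of the spoke without moving the wheel, because the fingertip was higher than I had worked out. I backed off, went lower and pushed again. One later nudge also missed and was repeated lower.
- **Alignment (last check):** The scene camera puts the wheel at 51.4° and the pump's bearing at 52.6°, so the open cup is about 3 mm off the spout's axis; the limit is 10 mm. The wheel read the same before and after the button press.
- **Disagreement:** The top camera is less clear and shows the cup perhaps a few millimetres further in towards the hub. By rough picks the worst case was about 9 mm, which I put down mainly to its bias. The cup detector gave the open cup at about 50°.
- **Button:** The finger met it at about z = 0.043 m and stopped near 0.037 m, peaking at about 28 N. That fits the 6 mm travel. I inferred its return from the finger lifting clear; I did not check it in an image.
- **Bystanders:** The finger stayed well away from the spare cup, lid stack and spatula. I did not re-measure their positions at the end.

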